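# Run the air track from its valve and dead-man lever

## Robot

A 6-joint arm with a two-finger parallel gripper is mounted at the origin on the work surface. World frame = base frame: x ahead of the robot, y to its left, z up, the work surface at z = 0. Lengths are in mm, angles in rad, forces in N, time in s.
With the tool pointing down it reaches from about 350 to 975 mm from the base axis. Payload 7.1 kg.
Tool frame: the origin (TCP) lies midway between the tips of the shut fingers; the grasp point (between the pads) lies 19 mm behind it (ctrl.grasp_offset is the distance from the TCP to the grasp point, in mm); z points along the fingers, y is the line along which they close (so a half turn about z gives the same grasp; the last joint's range is limited). The gripper opens to 88 mm and grips with 3 to 60 N. Pads are 20 mm wide; open, the fingers measure 115 mm over their backs; the gripper's body (75 mm by 178 mm) begins 61 mm behind the grasp point.
Start: joints at [1.124, 0.423, 1.63, -0, 1.089, -0.019], TCP at [259.261, 568.672, 222.675] pointing down, gripper open.
Joint ranges: [-3, 3], [-0.9, 2.11], [0.09, 2.58], [-1.31, 4.45], [0.11, 2.69], [-2.54, 2.54]. Speed limits (rad/s): [2.39, 2.39, 3.01, 3.14, 3.14, 3.14].

## Interface

Orientations are given as a rotation vector (axis times angle).
In Python, from workcell import sensors, viewer, ctrl gives the robot as it stands. The module is installed in compiled form; this text tells all that it offers.
- The arm moves only by the shell command python3 -m handwheel 'ROWS'. ROWS is JSON, a list of rows, each a list of 7 numbers: the shift along the tool's x, y, z in mm, then the turn, a rotation vector about the tool's x, y, z in rad, then the closure, from 0 (fully open) to 1 (shut). In form: [[x, y, z, rx, ry, rz, jaw], ...]. A call has 1 to 10 rows; each row shifts and turns the commanded pose from where the row before left it, along the tool's axes as they then stand; what a row does not reach is not made up. A row lasts 1/8 s, in which the tool goes at most 62.5 mm and 10.7 degrees, less where a joint would pass 70% of its speed; a pose out of reach is approached as far as the arm can. A call is refused whole if a number of a shift passes 62.5 or a number of a turn 0.188, either way. A call with a gripper value outside its range is refused whole. The fingers move at their own pace and stop on an object; the grip force is fixed at half the most. Time passes only in rows, so rows that do not move let the fingers close. It gives the time, the measured TCP pose, the force, the opening and the grip force at its end, in the units of the state.
- sensors.get_obs(): the state, without advancing time (a new reading comes with each control period).
- viewer.get_image(name): name is "scene" or "top" or "wrist"; returns a dict with "frame" (480x640x3 uint8, blue, green, red), "fov_y" (degrees; the focal length in pixels is half the picture's height over the tangent of half this angle, whatever the lens; pixels are square), "cx", "cy" (the principal point, pixels), "R" (3x3) and "t" (3): a world point X has camera coordinates R X + t. Camera axes: x right, y down, z forward; pixel columns grow to the right and rows downward; lengths in mm; the calibration is good to about 2 mm. A picture is of the moment at which its call begins. There is no depth.
- ctrl.close_job(): hands the job in; it is judged then, once.
The state is a dict: "t": time; "qpos": joint angles; "qvel": joint speeds; "joint_torque": joint torques, N m; "ee_pos": TCP position; "orientation": TCP orientation; "ft_force": force on the tool from outside, world axes, zero at the start; "moment": the same for the moment, N m; "width": finger opening in mm; "grasp_force": force on a finger pad.
Only numpy, scipy, OpenCV 4.12 (cv2) and the standard library are available. Lean on these libraries where they do the work, as an engineer would, in place of code of your own. Each camera call takes 0.05 s, during which the arm holds its last target. There are 200 camera calls.

## Task

Start the air for the classroom air track: turn the blue handle of the air valve until its white tail points straight at the yellow marker on the dial and leave it there, then press the red pad of the spring-loaded dead-man lever down until its black pointer is level with the green clip on the white scale. The lever springs back when let go, so finish while still holding it there with the hand, pointer within the height of the clip; leave the other things on the bench where they stand.

Things in the scene. Friction and masses are not known exactly. Their poses are not given: they have to be found in the camera images.
- valve_base: Fixed aluminium air-valve turret, a column 34 mm thick with a round black dial 104 mm across at 80 to 86 mm height. Origin: centre of its underside on the bench, on the vertical turning axis of the handle. It may stand left or right of the dead-man lever.
- valve_handle (a joint): Turning angle of the valve handle about the vertical axis through the valve_base origin, in rad: 0 to 1.6, growing clockwise as seen from above. It starts near 0 and must always be turned clockwise (0.25 to 1.3 rad) to reach the marker. Stiff (about 0.12 N m), stays where it is left.
- handle_grip (a point): Middle of the blue grip of the valve handle: a level bar 68 mm long, 14 mm wide, 18 mm high, its centre (this point) 92 mm from the turning axis and 103 mm above the bench; free underneath. The point's x axis runs level along the handle from the grip towards the axis and on to the white tail at the other end (6 mm wide, tip 40 mm beyond the axis); z is up. The handle reaches 122 mm from the axis.
- valve_marker: Yellow marker block (24 mm along the radius, 8 mm wide, top 104 mm above the bench) fixed on the rim of the dial. Origin: on the turning axis of the valve at dial height (86 mm); its x axis points level from the axis to the marker, whose middle is 58 mm out. The handle is right when its x axis has the same direction as this one.
- marker_top (a point): Middle of the top of the yellow marker block, 58 mm from the turning axis.
- deadman (a joint): Swing of the dead-man lever in rad: 0 at rest (up, level), 0.28 at the lower stop, growing as the pad is pressed down. Spring: about 4.5 N on the pad to start moving it, about 11 N at the stop; springs back when released. It hinges on a level axle 115 mm behind the pad's middle, 85 mm above the bench.
- pad_top (a point): Middle of the top face of the red pad of the dead-man lever, 55 mm long by 50 mm wide; 100 mm above the bench when at rest, the face level. The point's x axis runs along the lever from the pad to its hinge, y towards the white scale, z out of the top face. Pressed, it goes down about 115 mm times the sine of the swing and tilts with the lever.
- pointer (a point): Point on the black pointer, a rod 6 mm thick which sticks out level from the side of the lever (110 mm from the hinge axle, 66 mm to the side of the lever's centre line), where it passes in front of the white scale plate; 85 mm above the bench at rest, goes down with the lever by 110 mm times the sine of the swing.
- clip_mid (a point): Middle of the green clip, 10 mm high, 32 mm wide and 9 mm thick, fixed around the white scale plate (26 mm wide, top 102 mm above the bench) beside the pad. It sits 9 to 21 mm lower than the pointer at rest. z is up.
- glider_mid (a point): Spare red air-track glider, 130 mm long, 71 mm wide, 37 mm high, standing loose on the bench; a bystander, leave it alone. The point is its centre.
- weight_mid (a point): Brass slotted weight, 44 mm across, 32 mm high, standing loose on the bench; a bystander, leave it alone. The point is its centre.
- jar0_mid (a point): Clear specimen jar with yellow lid, 60 mm across, 65 mm high, standing loose on the bench; a bystander, leave it alone. The point is its centre.
- jar1_mid (a point): Clear specimen jar with green lid, 60 mm across, 65 mm high, standing loose on the bench; a bystander, leave it alone. The point is its centre.
- block_mid (a point): Bare wooden block, 70 x 30 x 30 mm, standing loose on the bench; a bystander, leave it alone. The point is its centre.
Things that resemble listed ones, but are neither listed nor needed, are in the scene too. What is shaped like the part that bears deadman but purple is not meant.

How it is judged (in metres and radians):
On the way, in this order (a step that is already met when the one before it is completed fails the run):
1. the valve handle stands at the yellow marker (angle between the x axis of handle_grip and the x axis of valve_marker, either way round below 0.1 rad and velocity of joint valve_handle between -0.05 and 0.05 rad/s), for 0.3 s.
2. the dead-man lever is pressed so that its pointer is level with the green clip (z of pointer in the frame of clip_mid between -0.005 and 0.005 m and value of joint deadman above 0.03 rad and contact force between any of the fingers, the arm and deadman above 1.5 N), for 0.4 s.
At the end, for the whole second after the job is handed in: The valve handle stands within 0.1 rad (about 6 degrees) of the yellow marker, at rest and untouched; the robot's hand presses the dead-man lever with more than 1.5 N and keeps its pointer still and within 5 mm above or below the middle of the green clip (all of step 1 and all of step 2 and velocity of joint deadman between -0.05 and 0.05 rad/s and contact force between anything else and valve_handle below 0.5 N); the arm keeps its last pose, push and grip.
It fails at once if another thing on the bench was pushed more than 30 mm from its place or tipped over (distance of any of glider_mid, weight_mid, jar0_mid, jar1_mid, block_mid from where it was at the start of the episode above 0.03 m or angle between any of glider_mid, weight_mid, jar0_mid, jar1_mid, block_mid's own z axis and vertical above 0.6 rad).
It also fails if it takes over 51 s, if anything falls off the work surface, if the arm or the gripper's body presses on something with over 40 N, if the wrist force passes 120 N, or if a joint passes its speed limit or range.

## Working session

There is one attempt and no reset: what is moved stays moved. The work goes in short steps, Python scripts to look and compute and a shell command to move; the robot and the scene stay as the last step left them, time stands still between calls to the robot, and variables do not carry over. Pictures are saved under pics/ and viewed, at most 10 in all, crops included, and the job is handed in when it is done.

```bash
mkdir -p pics; cat > h.py <<'E'
import numpy as np,cv2
from workcell import sensors,viewer,ctrl
def grab(n,save=None):
    d=viewer.get_image(n); d['f']=240/np.tan(np.radians(d['fov_y'])/2)
    d['R']=np.array(d['R']);d['t']=np.array(d['t'])
    np.save(f'/tmp/{save or n}.npy',d,allow_pickle=True)
    if save: cv2.imwrite(f'pics/{save}.png',d['frame'])
    return d
def load(s): return np.load(f'/tmp/{s}.npy',allow_pickle=True).item()
def ray(d,u,v):
    r=d['R'].T@np.array([(u-d['cx'])/d['f'],(v-d['cy'])/d['f'],1.]); return -d['R'].T@d['t'],r/np.linalg.norm(r)
def onz(d,u,v,z):
    c,r=ray(d,u,v); return c+r*(z-c[2])/r[2]
def tri(d1,p1,d2,p2):
    c1,r1=ray(d1,*p1);c2,r2=ray(d2,*p2)
    s=np.linalg.lstsq(np.c_[r1,-r2],c2-c1,rcond=None)[0]
    a,b=c1+s[0]*r1,c2+s[1]*r2
    return (a+b)/2,np.linalg.norm(a-b)
def proj(d,X):
    c=d['R']@np.array(X)+d['t']; return d['f']*c[:2]/c[2]+[d['cx'],d['cy']]
E
python3 - <<'E'
from h import *
a=grab('scene','s0');b=grab('top','t0')
for d in(a,b): print(-d['R'].T@d['t'],d['R'][2],d['f'])
print(sensors.get_obs())
E
```

```text
[1082.00792366  294.83190813  830.09742559] [-0.56499877 -0.30064962 -0.76836593] 437.12682528537357
[ 3.81207394e+02 -8.09281776e-01  1.20866898e+03] [ 0.13054304 -0.01501503 -0.99132894] 459.6483927662875
{'t': 0.1, 'qpos': array([ 1.12400260e+00,  4.23762180e-01,  1.63062554e+00, -2.99360869e-05,
        1.08860629e+00, -1.89777794e-02]), 'qvel': array([ 0.00064159, -0.00306024, -0.00296067,  0.00108006,  0.00083754,
        0.00203806]), 'joint_torque': array([-1.40705928e-03, -5.45602226e+01, -2.74323428e+01,  6.45416253e-02,
        1.86845526e-02,  9.20708203e-06]), 'ee_pos': array([259.05144812, 568.21916034, 221.97613556]), 'orientation': array([-6.66813936e-01, -3.06970505e+00,  2.15121933e-03]), 'ft_force': array([ 0.03114373, -0.28200222, -0.55718048]), 'moment': array([-0.01567968, -0.00258439, -0.00016915]), 'grasp_force': 0.0, 'width': 87.69016385550536}
```

View pics/s0.png

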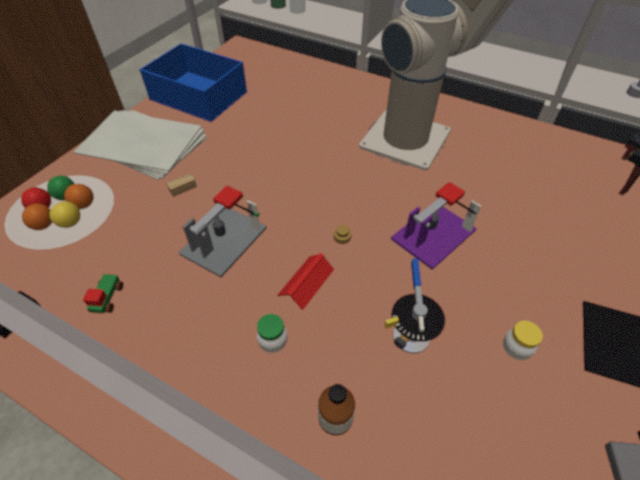

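View pics/t0.png

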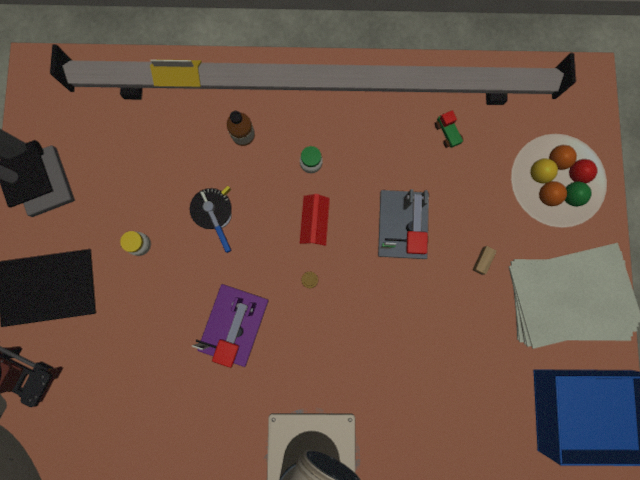

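Two levers stand on the bench. One has a grey base (top 405,225; scene 223,230) and the other a purple base (top 235,325; scene 434,220). Purple is ruled out by the text, so the grey one is meant. The only valve is at top (210,207). I'll confirm both in one enlarged crop.

```bash
python3 - <<'E'
from h import *
a=load('s0')['frame'];b=load('t0')['frame']
def c(i,x,y,w,h): return cv2.resize(i[y:y+h,x:x+w],(400,300),interpolation=cv2.INTER_CUBIC)
cv2.imwrite('pics/c0.png',np.vstack([np.hstack([c(a,170,170,120,90),c(a,370,255,120,90)]),np.hstack([c(b,360,180,100,75),c(b,170,175,120,90)])]))
E
```

```text
(no output)
```

View pics/c0.png

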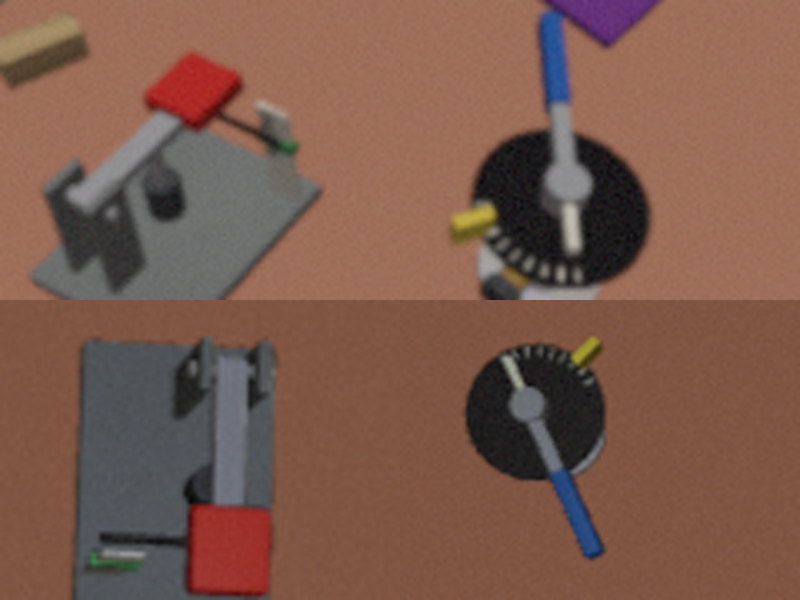

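The crop confirms the grey-base lever: red pad nearest the robot, scale and green clip on its left. It also shows the valve with its blue grip towards the robot, white tail away, and the yellow marker clockwise of the tail. Next I measure by colour masks in both views.

```bash
python3 - <<'E'
from h import *
a=load('s0');b=load('t0')
def blob(d,box,lo,hi,bright=0):
    x,y,w,h=box; hsv=cv2.cvtColor(d['frame'][y:y+h,x:x+w],cv2.COLOR_BGR2HSV)
    m=cv2.inRange(hsv,np.array(lo),np.array(hi))
    n,l,s,c=cv2.connectedComponentsWithStats(m); i=1+np.argmax(s[1:,4])
    pts=cv2.findNonZero((l==i).astype('uint8')).reshape(-1,2)
    r=cv2.minAreaRect(pts.astype('float32'))
    return c[i]+[x,y],s[i,4],np.array(r[0])+[x,y],r[1],r[2]
B={'blue':((400,255,30,50),(210,225,30,35),(100,120,60),(130,255,255)),
'yellow':((375,310,30,25),(215,180,22,20),(20,120,60),(35,255,255)),
'pad':((205,175,45,40),(400,225,35,40),(0,170,80),(6,255,255)),
'green':((245,190,20,30),(375,230,25,20),(40,80,40),(85,255,255)),
'white':((412,310,20,30),(196,186,18,20),(10,0,110),(45,110,255))}
for k,(x,y,lo,hi) in B.items():
    p=blob(a,x,lo,hi);q=blob(b,y,lo,hi); X,e=tri(a,p[0],b,q[0])
    print(k,p[0].round(1),p[1],q[0].round(1),q[1],X.round(1),e.round(1),q[3],q[4])
# hub top and tail (top view) & marker
print('hub',tri(a,(370+568*.3,255+183*.3),b,(170+527*.3,175+(405-300)*.3)))
print('hub@105',onz(b,170+527*.3,175+105*.3,105), 'tail', onz(b,170+508*.3,175+58*.3,103))
for h,u,v in(('grip end',598,255),('grip start',555,172)): print(h,onz(b,170+u*.3,175+v*.3,112))
for n,u,v in(('padTL',190,206),('padTR',270,207),('padBL',189,293),('padBR',268,295)): print(n,onz(b,360+u*.25,180+v*.25,100))
print('hinge',onz(b,360+235*.25,180+60*.25,90),'mark',onz(b,170+588*.3,175+51*.3,104))
E
```

```text
blue [415.6 271.7] 155 [222.4 238.2] 140 [537.2 219.  107.7] 1.4 (27.393754959106445, 5.379437446594238) 65.55604553222656
yellow [391.6 321.4] 101 [225.2 190.3] 51 [658.5 219.   95.5] 1.6 (4.949747085571289, 9.899494171142578) 45.0
pad [227.8 196.4] 355 [416.7 242.2] 432 [ 534.  -254.2   92.4] 2.0 (22.0, 20.0) 90.0
green [255.8 213.8] 13 [386.5 245.4] 24 [ 528.6 -183.1   63.6] 4.7 (12.0, 3.0) 0.0
white [421.  322.3] 71 [203.6 196.1] 26 [640.5 268.9 106.7] 1.4 (9.847983360290527, 2.363516330718994) 66.80140686035156
hub (array([628.53101136, 189.68056429, 326.46998485]), np.float64(452.18532964175307))
hub@105 [618.82113318 -36.16367732 105.        ] tail [654.48702828 -21.96350631 103.        ]
grip end [507.64267701 -87.84908473 112.        ]
grip start [567.96690374 -56.58424376 112.        ]
padTL [ 559.80208856 -231.25827935  100.        ]
padTR [ 559.72595562 -280.4238303   100.        ]
padBL [ 506.19753935 -229.77047521  100.        ]
padBR [ 505.46857542 -278.00358716  100.        ]
hinge [ 654.05972381 -263.04901243   90.        ] mark [660.27666752 -81.05517736 104.        ]
```

```bash
python3 - <<'E'
from h import *
a=load('s0');b=load('t0')
P=lambda u,v,z: onz(b,170+(u-400)*.3,175+(v-300)*.3,z)
print('hub tri',tri(a,(370+168*.3,255+183*.3),b,(170+127*.3,175+105*.3)))
hub=P(527,405,107);print('hub',hub)
T=P(506,358,106);M=P(588,351,104);g0=P(555,472,112);g1=P(597,555,112)
blue=onz(b,222.9,238.7,112)
ya=onz(b,225.7,190.8,101)
dial=onz(b,170+(536-400)*.3,175+(411-300)*.3,86)
print('dial',dial)
print(T,M,g0,g1,blue,ya)
an=lambda v:np.degrees(np.arctan2(v[1],v[0]))
for c in(hub,dial): print('from',c.round(),'grip',an(c-blue),np.linalg.norm((blue-c)[:2]),'tail',an(T-c),'mark',an(M-c),an(ya-c),np.linalg.norm((M-c)[:2]))
print('g',an(g0-g1))
E
```

```text
hub tri (array([614.97603583, 257.93217104, 104.80109281]), np.float64(2.7529031042888437))
hub [614.8904909  256.07835712 107.        ]
dial [614.87698886 254.12482842  86.        ]
[650.0584047  273.06907534 106.        ] [656.56955471 213.6811172  104.        ] [564.71333302 232.76848334 112.        ] [504.66019671 200.43454024 112.        ] [535.4381093  216.33886566 112.        ] [656.03642705 215.93572544 101.        ]
from [615. 256. 107.] grip 26.572723905567806 88.83641214722668 tail 25.786639968703163 mark -45.48940613628402 -44.292862520943395 59.45309338457755
from [615. 254.  86.] grip 25.43860245305222 87.96769047382 tail 28.301270396681254 mark -44.12890395049405 -42.85618940939368 58.08583153323166
g 28.299009409877506
```

```bash
cat >> h.py <<'E'
from scipy.spatial.transform import Rotation as Ro
def togo(target,head=None):
    o=sensors.get_obs();R=Ro.from_rotvec(o['orientation']).as_matrix()
    x=R[:,0];h=np.degrees(np.arctan2(x[1],x[0]))
    print('t',o['t'],'pos',o['ee_pos'].round(1),'head',h.round(2),'down',R[:,2].round(3),'tool shift',(R.T@(np.array(target)-o['ee_pos'])).round(1))
    if head is not None: print('tool rz',-np.radians((head-h+180)%360-180).round(3))
    print('q',o['qpos'].round(2),'F',o['ft_force'].round(2),'w',o['width'].round(1))
E
python3 -m handwheel '[[-40,-21,0,0,0,0,0],[-40,-21,0,0,0,0,0],[-40,-21,0,0,0,0,0],[-40,-21,0,0,0,0,0],[-40,-21,0,0,0,0,0],[-40,-21,0,0,0,0,0],[-40,-21,0,0,0,0,0],[-40,-21,0,0,0,0,0],[-40,-21,0,0,0,0,0],[-40,-21,0,0,0,0,0]]'
python3 -m handwheel '[[0,0,0,0,0,-0.15,0],[0,0,0,0,0,-0.15,0],[0,0,0,0,0,-0.15,0],[0,0,0,0,0,-0.15,0],[0,0,0,0,0,-0.15,0],[0,0,0,0,0,-0.15,0],[0,0,0,0,0,0,0],[0,0,0,0,0,0,0]]'
python3 - <<'E'
from h import *
togo((534,214,84),207)
grab('wrist','w1')
E
```

```text
t: 1.35
ee_pos: [536.7, 210.3, 222.4]
orientation: [-0.667, -3.07, 0.0]
ft_force: [-0.5, 0.1, -0.3]
width: 87.5
grasp_force: 0.0
t: 2.35
ee_pos: [536.0, 211.6, 222.5]
orientation: [0.73, -3.055, 0.0]
ft_force: [0.6, 0.6, 0.3]
width: 87.8
grasp_force: 0.0
t 2.35 pos [536.  211.6 222.5] head -153.11 down [-0. -0. -1.] tool shift [  0.6   3.  138.5]
tool rz -0.002Traceback (most recent call last):
  File "<stdin>", line 2, in <module>
  File "h.py", line 27, in togo
    print('q',o['qpos'].round(2),'F',o['ft_force'].round(2),'w',o['width'].round(1))
                                                                ^^^^^^^^^^^^^^^^
AttributeError: 'float' object has no attribute 'round'
```

```bash
sed -i "s/o\['width'\].round(1)/round(o['width'],1)/" h.py
python3 - <<'E'
from h import *
grab('wrist','w1')
E
```

```text
(no output)
```

View pics/w1.png

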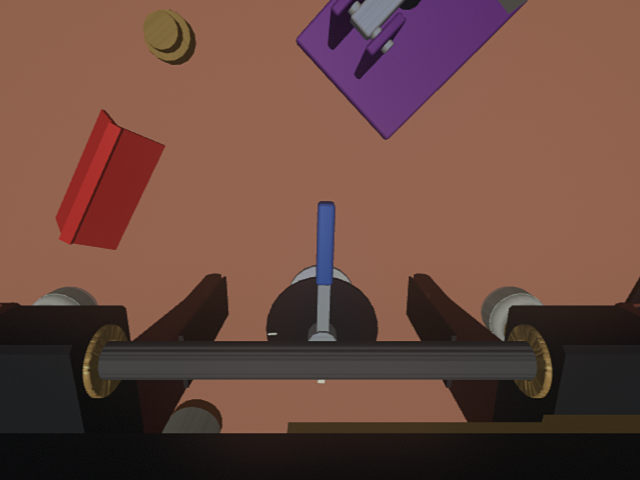

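The wrist view shows the blue grip from (327,203) to (325,283), the hub at (322,332), and the handle nearly in line with the tool x axis, midway between the fingers.

```bash
python3 - <<'E'
from h import *
d=load('w1')
hsv=cv2.cvtColor(d['frame'],cv2.COLOR_BGR2HSV);m=cv2.inRange(hsv,np.array((105,120,50)),np.array((125,255,255)));m[:, :300]=0;m[:,350:]=0
p=cv2.findNonZero(m).reshape(-1,2);r=cv2.minAreaRect(p);print(r,p.min(0),p.max(0))
a=load('s0');b=load('t0')
e1=onz(d,326.5,203,112);e2=onz(d,325,284,112);print(e1,e2,(e1+e2)/2,np.degrees(np.arctan2(*(e2-e1)[1::-1])))
print(tri(d,(325.8,243),b,(222.9,238.7)))
E
```

```text
((324.84722900390625, 244.04083251953125), (15.689765930175781, 80.29647827148438), 1.7357046604156494) [316 204] [333 284]
[505.82656711 204.19123326 112.        ] [565.14719481 233.43437456 112.        ] [535.48688096 218.81280391 112.        ] 26.241799051867574
(array([538.78713038, 221.02180008,  89.81753193]), np.float64(0.7196512060319576))
```

```bash
python3 -m handwheel '[[0,5,25,0,0,0,0],[0,0,25,0,0,0,0],[0,0,25,0,0,0,0],[0,0,25,0,0,0,0],[0,0,25,0,0,0,0],[0,0,13,0,0,0,0],[0,0,0,0,0,0,0.5],[0,0,0,0,0,0,1]]'
python3 -m handwheel '[[0,0,0,0,0,0,1],[0,0,0,0,0,0,1],[0,0,0,0,0,0,1],[0,0,0,0,0,0,1]]'
python3 - <<'E'
from h import *
togo((534,216,84),206.6)
b=grab('top','t1');w=grab('wrist','w2')
f=b['frame'][160:270,150:300];g=w['frame'][150:480]
cv2.imwrite('pics/c1.png',np.hstack([cv2.resize(f,(400,293)),cv2.resize(w['frame'],(400,293))]))
E
```

```text
t: 3.4
ee_pos: [534.4, 216.3, 85.5]
orientation: [-0.734, 3.053, 0.0]
ft_force: [-0.6, -0.5, -0.1]
width: 71.3
grasp_force: 0.0
t: 3.9
ee_pos: [533.9, 216.1, 84.8]
orientation: [-0.735, 3.054, 0.0]
ft_force: [0.4, -0.8, 0.3]
width: 31.5
grasp_force: 0.0
t 3.9 pos [533.9 216.1  84.8] head -152.95 down [ 0.  0. -1.] tool shift [-0.1 -0.2  0.8]
tool rz 0.008
q [ 0.36  0.54  1.82 -0.    0.78 -1.68] F [ 0.38 -0.75  0.3 ] w 31.5
```

View pics/c1.png

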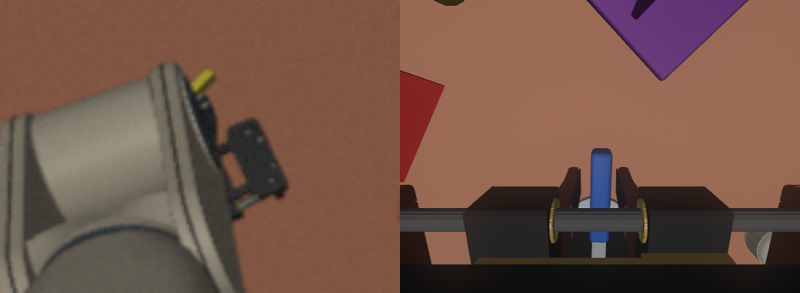

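Fingers are closing on both sides of the grip. I'll let them finish, then follow the arc (92 mm radius, clockwise is tool +y with +rz).

```bash
python3 -m handwheel '[[0,0,0,0,0,0,1],[0,0,0,0,0,0,1],[0,0,0,0,0,0,1],[0,0,0,0,0,0,1]]'
python3 -m handwheel '[[-0.4,9.2,0,0,0,0.1,1],[-0.5,9.2,0,0,0,0.1,1],[-0.4,9.2,0,0,0,0.1,1],[-0.5,9.2,0,0,0,0.1,1],[-0.4,9.2,0,0,0,0.1,1],[-0.5,9.2,0,0,0,0.1,1],[-0.4,9.2,0,0,0,0.1,1],[-0.5,9.2,0,0,0,0.1,1],[-0.4,9.2,0,0,0,0.1,1],[0,0,0,0,0,0,1]]'
python3 - <<'E'
from h import *
togo((534,216,84),206.6)
s=grab('scene','s2')
cv2.imwrite('pics/c2.png',cv2.resize(s['frame'][240:360,340:500],(800,600),interpolation=cv2.INTER_CUBIC))
E
```

```text
t: 4.5
ee_pos: [533.8, 215.9, 84.6]
orientation: [0.735, -3.054, 0.0]
ft_force: [-0.2, -2.0, -0.2]
width: 13.6
grasp_force: 30.0
t: 5.75
ee_pos: [532.8, 296.3, 84.7]
orientation: [0.665, 3.069, 0.0]
ft_force: [4.1, -3.7, -0.0]
width: 14.1
grasp_force: 30.0
t 5.75 pos [532.8 296.3  84.7] head 155.54 down [ 0.001 -0.    -1.   ] tool shift [-34.4 -72.6   0.7]
tool rz -0.891
q [ 0.49  0.58  1.74 -0.    0.81 -0.65] F [ 4.13 -3.66 -0.04] w 14.1
```

View pics/c2.png

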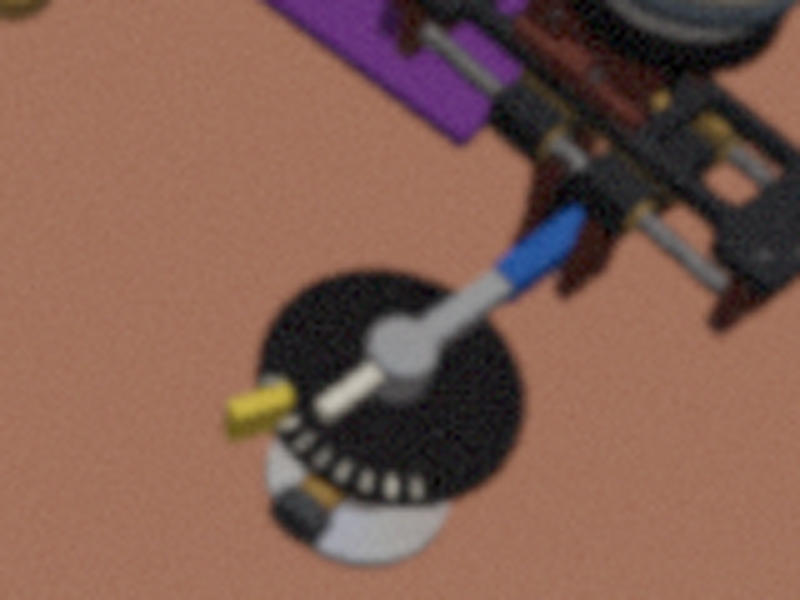

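The scene crop shows the tail tip at (328,408), hub at (405,343) and the marker's top middle at (260,398). A bit of clockwise turn is still needed.

```bash
python3 - <<'E'
from h import *
s=load('s2')
P=lambda u,v,z: onz(s,340+u/5,240+v/5,z)
hub=P(405,340,107);an=lambda v:np.degrees(np.arctan2(v[1],v[0]))
t0,t1=P(372,375,103),P(326,405,103);m=P(260,397,104);g=P(545,245,112)
m0,m1=P(231,410,104),P(290,386,104)
c=np.array([616,257.5,0])
print(hub,g,m,'tail',an(t1-t0),'grip-tail',an(t1-g),'hub',an(t1-hub),an(hub-g))
print('mark',an(m-hub),an(m0-m1),an(m-c),np.linalg.norm((m-hub)[:2]))
E
```

```text
[611.35382462 258.87102716 107.        ] [547.78141183 292.25241473 112.        ] [658.88348195 219.55660047 104.        ] tail -27.433993935237474 grip-tail -26.068071825306586 hub -23.24136117839261 -27.703620581392588
mark -39.59604534684197 -37.69144171493295 -41.50247280983926 61.682189258787446
```

```bash
python3 -m handwheel '[[-0.4,9.2,0,0,0,0.1,1],[-0.5,9.2,0,0,0,0.1,1],[-0.4,9.2,0,0,0,0.1,1],[0,0,0,0,0,0,1],[0,0,0,0,0,0,1],[0,0,0,0,0,0,0.5],[0,0,0,0,0,0,0],[0,0,0,0,0,0,0],[0,0,0,0,0,0,0],[0,0,0,0,0,0,0]]'
python3 -m handwheel '[[0,0,0,0,0,0,0],[0,0,-30,0,0,0,0],[0,0,-40,0,0,0,0],[0,0,-40,0,0,0,0],[0,0,-40,0,0,0,0],[0,0,-10,0,0,0,0],[40,0,0,0,0,0,0],[40,0,0,0,0,0,0],[0,0,0,0,0,0,0]]'
python3 - <<'E'
from h import *
togo((534,-254,150),180)
s=grab('scene','s3');b=grab('top','t3')
cv2.imwrite('pics/c3.png',np.hstack([cv2.resize(s['frame'][255:345,370:490],(400,300),interpolation=cv2.INTER_CUBIC),cv2.resize(b['frame'][170:260,170:290],(400,300),interpolation=cv2.INTER_CUBIC)]))
E
```

```text
t: 7.05
ee_pos: [546.8, 319.4, 84.6]
orientation: [-1.118, -2.936, 0.0]
ft_force: [-0.4, 0.1, 0.2]
width: 60.5
grasp_force: 0.0
t: 8.18
ee_pos: [484.9, 373.5, 243.4]
orientation: [-1.113, -2.936, 0.003]
ft_force: [-0.1, 0.3, -0.2]
width: 88.2
grasp_force: 0.0
t 8.175 pos [484.9 373.5 243.4] head 138.47 down [-0.002 -0.001 -1.   ] tool shift [-452.9 -437.    94. ]
tool rz -0.725
q [ 0.64  0.38  1.64  0.    1.12 -0.21] F [-0.09  0.35 -0.24] w 88.2
```

View pics/c3.png

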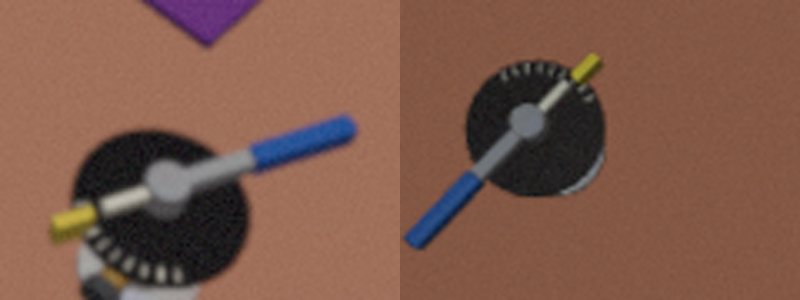

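The tail now points at the marker in both views. I'll check the angle numerically, and measure the lever pad, pointer and clip.

```bash
python3 - <<'E'
from h import *
s=load('s3');b=load('t3')
an=lambda v:np.degrees(np.arctan2(v[1],v[0]))
def bl(d,box,lo,hi):
    x,y,w,h=box;m=cv2.inRange(cv2.cvtColor(d['frame'][y:y+h,x:x+w],cv2.COLOR_BGR2HSV),np.array(lo),np.array(hi))
    p=cv2.findNonZero(m).reshape(-1,2).astype(float)+[x,y]
    u=cv2.fitLine(p.astype('float32'),cv2.DIST_L2,0,.01,.01).ravel(); return p.mean(0),u[:2],len(p)
c=np.array([615.5,257,0])
for n,d,g,m in(('scene',s,(435,280,50,35),(380,310,22,25)),('top',b,(170,215,25,35),(215,180,22,20))):
    G,u,k=bl(d,g,(100,120,60),(130,255,255));M,v,k2=bl(d,m,(20,120,60),(35,255,255))
    A,B=onz(d,*(G+10*u),109),onz(d,*(G-10*u),109)
    X=onz(d,*M,100);gg=onz(d,*G,109)
    print(n,k,k2,'grip',gg.round(1),an(c-gg),'line',an(A-B),'mark',X.round(1),an(X-c),'grip->mark',an(X-gg))
E
```

```text
scene 208 103 grip [553.5 317.7 109. ] -44.4119272274001 line 138.3974112910395 mark [661.3 219.9 100. ] -39.063193713070625 grip->mark -42.24861772585336
top 156 50 grip [549.8 314.1 109. ] -40.984419977778636 line -41.2323912599154 mark [657.5 217.3 100. ] -43.39799215261397 grip->mark -41.94825311350908
```

Grip-to-marker line is about −42° and the handle line about −41.5°, so it is aligned within about 1.5°. Next I turn the tool so the wrist camera faces the scale, shut the fingers and go above the pad.

```bash
python3 -m handwheel '[[0,0,0,0,0,0.169,1],[0,0,0,0,0,0.169,1],[0,0,0,0,0,0.169,1],[0,0,0,0,0,0.169,1],[0,0,0,0,0,0.169,1],[-20,0,0,0,0,0,1],[-40,0,0,0,0,0,1],[-48,0,0,0,0,0,1],[-48,0,0,0,0,0,1],[-48,0,0,0,0,0,1]]'
python3 -m handwheel '[[-48,6,0,0,0,0,1],[-48,6,0,0,0,0,1],[-48,6,0,0,0,0,1],[-48,6,0,0,0,0,1],[-48,6,0,0,0,0,1],[-48,6,0,0,0,0,1],[-48,6,0,0,0,0,1],[-40,6,0,0,0,0,1],[-20,0,0,0,0,0,1],[0,0,0,0,0,0,1]]'
python3 - <<'E'
from h import *
togo((533,-255,125),90)
w=grab('wrist','w4');print(-w['R'].T@w['t'],w['R'][2],w['f'])
E
python3 -m handwheel '[[-30,0,20,0,0,0,1],[-30,40,20,0,0,0,1],[-20,40,20,0,0,0,1],[0,0,0,0,0,0,1],[0,0,0,0,0,0,1]]'
python3 - <<'E'
from h import *
a=load('w4');b=grab('wrist','w5')
for X in((533,-255,100),(530,-185,70)): print(proj(a,X),proj(b,X))
togo((533,-255,125),90)
def c(d):
    u,v=proj(d,(535,-200,80)).astype(int);x=min(max(u-100,0),440);y=min(max(v-100,0),280);print(x,y)
    return cv2.resize(d['frame'][y:y+200,x:x+200],(400,400))
cv2.imwrite('pics/c4.png',np.hstack([c(a),c(b)]))
E
```

```text
t: 9.52
ee_pos: [486.3, 165.5, 244.5]
orientation: [2.219, 2.223, -0.001]
ft_force: [0.7, -0.8, -0.4]
width: 0.4
grasp_force: 0.0
t: 10.78
ee_pos: [532.9, -228.6, 244.3]
orientation: [-2.224, -2.218, 0.0]
ft_force: [-0.0, 0.5, 0.8]
width: 0.9
grasp_force: 0.0
t 10.775 pos [ 532.9 -228.6  244.3] head 89.84 down [-0.001  0.    -1.   ] tool shift [-26.4   0.2 119.3]
tool rz -0.003
q [-0.43  0.33  1.71  0.    1.1  -0.42] F [-0.01  0.49  0.85] w 0.9
[ 533.2813456  -161.28789769  406.27739486] [-0.00218469 -0.24915484 -0.9684612 ] 355.9426925822563
t: 11.45
ee_pos: [613.2, -306.0, 184.5]
orientation: [-2.221, -2.22, 0.001]
ft_force: [-0.1, 0.4, -0.1]
width: 0.5
grasp_force: 0.0
[317.50386489 259.56173064] [200.01308388 176.69242211]
[314.14213132 178.20906433] [201.30126068  74.54781393]
t 11.5 pos [ 613.2 -306.2  185.2] head 89.97 down [-0.  0. -1.] tool shift [ 51.1 -80.2  60.2]
tool rz -0.0
q [-0.48  0.55  1.51  0.    1.08 -0.48] F [-0.23  0.33 -0.47] w 0.5
219 95
105 0
```

View pics/c4.png

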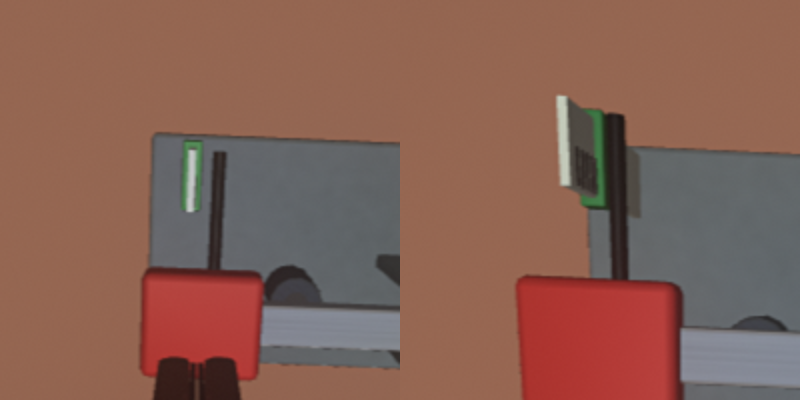

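Left (w4, from above): the clip spans (183–202, 140–212) in the crop, pointer tip at (219,152). Right (w5, from the hinge side): the clip's front face runs up to (606,208), pointer tip at (615,115). I triangulate both.

```bash
python3 - <<'E'
from h import *
a=load('w4');b=load('w5')
def box(d,x,y,w,h):
    m=cv2.inRange(cv2.cvtColor(d['frame'][y:y+h,x:x+w],cv2.COLOR_BGR2HSV),np.array((45,110,30)),np.array((85,255,255)))
    return cv2.minAreaRect(cv2.findNonZero(m)),cv2.boundingRect(m)
ra,ba=box(a,300,150,40,60);rb,bb=box(b,190,45,22,65);print(ra,ba,rb,bb)
for r,o in((ra,(300,150)),(rb,(190,45))): print((cv2.boxPoints(r)+o).round(1).tolist())
print('clip near-bottom corner',tri(a,(320,201),b,(208,104)))
print('pointer tip',tri(a,(328.5,171),b,(212.5,57)))
f=b['frame']
for v in(70,80,90,100): print(v,f[v,186:220].tolist() if v==90 else '')
fa=a['frame'];print(fa[185,305:335].tolist())
# pad corners tri
print('padTL',tri(a,(219+146/2,95+270/2),b,(105+(518-400)/2,277/2)),'padTR',tri(a,(219+262/2,95+273/2),b,(105+(680-400)/2,284/2)))
E
```

```text
((14.5, 29.5), (14.764822959899902, 0.0), -118.3007583618164) (11, 23, 8, 14) ((11.499999046325684, 33.999996185302734), (47.99999237060547, 10.999998092651367), 90.0) (6, 10, 12, 49)
[[318.0, 186.0], [318.0, 186.0], [311.0, 173.0], [311.0, 173.0]]
[[196.0, 55.0], [207.0, 55.0], [207.0, 103.0], [196.0, 103.0]]
clip near-bottom corner (array([ 535.32231788, -205.4878885 ,   76.68419037]), np.float64(0.26384840679311855))
pointer tip (array([ 543.00268591, -177.47901687,   85.94166894]), np.float64(0.41169761008277717))
70 
80 
90 [[188, 203, 196], [189, 204, 197], [187, 202, 197], [163, 177, 173], [104, 113, 114], [66, 73, 79], [62, 69, 75], [49, 53, 60], [35, 39, 48], [41, 45, 52], [42, 45, 52], [49, 53, 60], [49, 53, 59], [43, 48, 55], [45, 50, 57], [37, 40, 48], [42, 45, 53], [54, 80, 57], [69, 115, 65], [73, 123, 68], [59, 102, 57], [38, 65, 42], [28, 43, 37], [26, 33, 37], [28, 30, 39], [30, 32, 40], [37, 39, 46], [38, 39, 47], [34, 35, 43], [28, 30, 39], [23, 25, 34], [28, 32, 39], [54, 59, 64], [69, 76, 81]]
100 
[[105, 101, 99], [106, 101, 100], [106, 102, 100], [107, 100, 100], [89, 90, 85], [75, 109, 73], [83, 134, 80], [118, 152, 113], [171, 182, 168], [198, 198, 195], [198, 198, 195], [150, 150, 149], [76, 109, 76], [78, 128, 74], [78, 103, 76], [97, 91, 91], [110, 104, 102], [110, 104, 101], [112, 107, 103], [88, 84, 83], [41, 43, 49], [31, 33, 43], [45, 47, 55], [48, 50, 58], [36, 38, 47], [36, 37, 45], [82, 79, 78], [111, 107, 103], [109, 105, 101], [107, 103, 99]]
padTL (array([ 509.87391581, -229.26840331,   95.95858979]), np.float64(1.4671832708724073)) padTR (array([ 562.67416383, -231.8377516 ,   88.57505164]), np.float64(0.17782361886905387))
```

The pointer hides the clip's lower edge in w5, so I'll look from the pad-front side, where the clip is unobstructed.

```bash
python3 -m handwheel '[[0,-43,0,0,0,0,1],[0,-43,0,0,0,0,1],[0,-43,5,0,0,0,1],[5,-43,10,0,0,0,1],[10,-41,20,0,0,0,1],[0,0,0,0,0,0,1],[0,0,0,0,0,0,1]]'
python3 - <<'E'
from h import *
b=grab('wrist','w6');togo((533,-255,125),90)
u,v=proj(b,(530,-190,80)).astype(int);x=min(max(u-50,0),540);y=min(max(v-50,0),380);print(x,y)
cv2.imwrite('pics/c6.png',cv2.resize(b['frame'][y:y+100,x:x+100],(600,600),interpolation=cv2.INTER_CUBIC))
E
```

```text
t: 12.38
ee_pos: [401.6, -292.5, 151.1]
orientation: [2.221, 2.217, 0.001]
ft_force: [0.2, -0.3, -0.3]
width: 0.5
grasp_force: 0.0
t 12.425 pos [ 402.2 -292.8  151.1] head 89.91 down [ 0.003 -0.002 -1.   ] tool shift [ 38.  130.7  26.4]
tool rz -0.001
q [-0.65  0.34  1.96  0.    0.83 -0.65] F [ 0.8   0.49 -0.41] w 0.5
477 41
```

View pics/c6.png

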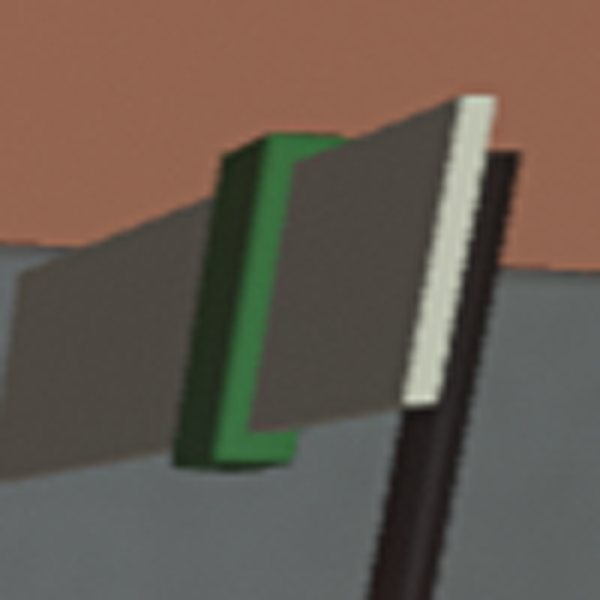

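w6 shows the clip clearly. The −x face's top edge runs (268,137)–(213,462) and its bottom edge (222,157)–(175,464); the plate's top corner is at (403,402) and the pointer tip at (520,152).

```bash
python3 - <<'E'
from h import *
a=load('w4');b=load('w6')
q=lambda u,v:(477+u/6-.4,41+v/6-.4)
def onx(d,p,x):
    c,r=ray(d,*p);return c+r*(x-c[0])/r[0]
t=tri(a,(309.6,200.8),b,q(213,462));t2=tri(a,(310.5,165),b,q(268,137));print(t,t2)
for p in((213,462),(268,137),(175,464),(222,157)): print(p,onx(b,q(*p),(t[0][0]+t2[0][0])/2))
pl=tri(a,(312.3,200.5),b,q(403,402));print('plate top',pl)
print('pointer tip',tri(a,(328.5,171),b,q(505,152)))
X=load('w5');print(tri(X,(212.5,57),b,q(505,152)),tri(X,(212.5,57),a,(328.5,171)))
E
```

```text
(array([ 525.52115902, -204.91029057,   74.89534893]), np.float64(1.0854855078744317)) (array([ 526.81812417, -172.90366417,   74.43476967]), np.float64(0.19621648779575399))
(213, 462) [ 526.1696416  -204.27024046   73.20084942]
(268, 137) [ 526.1696416  -173.27748288   75.74754412]
(175, 464) [ 526.1696416  -203.79045431   65.23169143]
(222, 157) [ 526.1696416  -173.30823397   67.04661672]
plate top (array([ 528.59504478, -201.52528607,  101.30848542]), np.float64(0.26195355714532315))
pointer tip (array([ 542.74939872, -177.41209266,   88.12728215]), np.float64(0.2274882757714251))
(array([ 543.40616666, -177.31129144,   86.9381225 ]), np.float64(0.4955037351520036)) (array([ 543.00268591, -177.47901687,   85.94166894]), np.float64(0.4116976100827146))
```

Clip middle is about 70.5 mm, so the pointer must drop about 14.5 mm. That puts the tip on the pad at a TCP height of about 86 mm.

```bash
python3 -m handwheel '[[8,27,0,0,0,0,1],[10,36,0,0,0,0,1],[10,36,0,0,0,0,1],[10,35,0,0,0,0,1],[0,0,20,0,0,0,1],[0,0,20,0,0,0,1],[0,0,10,0,0,0,1],[0,0,5,0,0,0,1],[0,0,5,0,0,0,1],[0,0,4,0,0,0,1]]'
python3 -m handwheel '[[0,0,0,0,0,0,1],[0,0,0,0,0,0,1],[0,0,0,0,0,0,1]]'
python3 - <<'E'
from h import *
togo((536,-255,86),90)
b=grab('wrist','w7');s=grab('scene','s7')
print(proj(b,(526,-189,70)))
u,v=proj(b,(530,-190,80)).astype(int);x=min(max(u-50,0),540);y=min(max(v-50,0),380);print(x,y)
cv2.imwrite('pics/c7.png',np.hstack([cv2.resize(b['frame'][y:y+100,x:x+100],(400,400),interpolation=cv2.INTER_CUBIC),cv2.resize(s['frame'][180:230,220:270],(400,400),interpolation=cv2.INTER_CUBIC)]))
E
```

```text
t: 13.68
ee_pos: [534.9, -254.2, 86.6]
orientation: [-2.223, -2.219, -0.0]
ft_force: [-4.5, 2.4, 7.7]
width: 0.2
grasp_force: 4.3
t: 14.05
ee_pos: [534.9, -254.2, 86.9]
orientation: [-2.223, -2.219, -0.0]
ft_force: [-3.8, 3.5, 8.1]
width: 0.3
grasp_force: 4.1
t 14.05 pos [ 534.9 -254.2   86.9] head 89.88 down [-0.  0. -1.] tool shift [-0.8  1.1  0.9]
tool rz -0.002
q [-0.46  0.56  1.78  0.    0.8  -0.46] F [-3.84  3.46  8.08] w 0.3
[298.8257264  156.45878378]
256 108
```

View pics/c7.png

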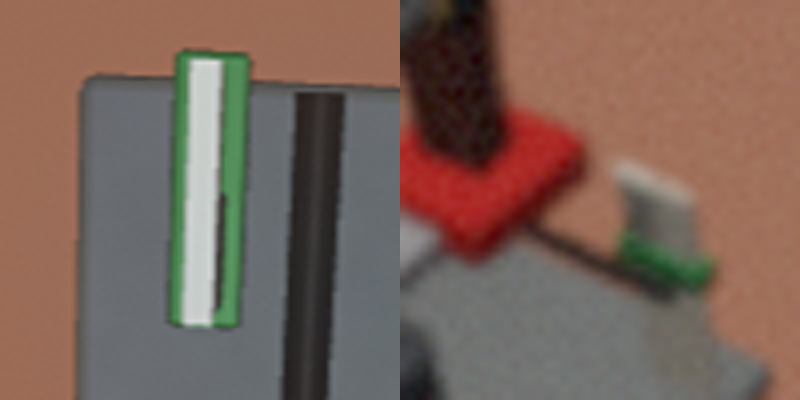

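Left (wrist): the pointer tip is at (320,93). Right (scene): the pad is pressed and the pointer tip at (670,297) lies just in front of and below the green band at (620–712, 235–285). I check the heights by triangulation.

```bash
python3 - <<'E'
from h import *
b=load('w7');s=load('s7')
S=lambda u,v:(220+(u-400)/8-.4,180+v/8-.4)
W=lambda u,v:(256+u/4-.4,108+v/4-.4)
print('tip',tri(b,W(320,93),s,S(672,296)))
print('clip +x+y edge top', tri(b,W(248,55),s,S(714,262)))
print('plate top +y -x.. +x', tri(b,W(222,58),s,S(690,193)))
for z in(66,71,76): print(z,((proj(s,(543,-177.4,z))+.4-[220,180])*8+[400,0]).round(),'clip front mid',((proj(s,(535,-189,z))+.4-[220,180])*8+[400,0]).round(), 'w tip',((proj(b,(543.5,-177.4,z))+.4-[256,108])*4).round())
E
```

```text
tip (array([ 543.32683421, -176.58981089,   70.42250189]), np.float64(1.403401024857716))
clip +x+y edge top (array([ 532.91575101, -170.92895233,   77.32828455]), np.float64(6.591060485405354))
plate top +y -x.. +x (array([ 531.62018613, -174.63254177,  103.84391534]), np.float64(2.957172281513892))
66 [670. 305.] clip front mid [653. 274.] w tip [316.  98.]
71 [668. 293.] clip front mid [651. 262.] w tip [318.  95.]
76 [666. 282.] clip front mid [649. 251.] w tip [320.  93.]
```

The pointer is at about 70.4 mm against a clip middle of about 70.5–71 mm, held with about 8 N. The bystanders were never approached, so I hand in.

```bash
python3 -c "
from h import *
print(ctrl.close_job())"
```

```text
the job is handed in; nothing more can be done
None
```

The job is handed in: I measured the valve handle within about 1.5° of the yellow marker and released it there. The hand is holding the grey-base dead-man lever with about 8 N, its pointer within about 1 mm of the middle of the green clip; the judge's verdict was not shown.

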